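# Lay out an assembly kit on its shadow pads

## Task

Lay the four loose parts out for the next assembly: set the hub, the roller and the manifold block each on the pad that carries its silhouette, centred on the silhouette and squared up with it, and put the bearing over the post of its holder, down flat on the pad. Keep every part the way up it is now, set it down rather than dropping it, and leave the red bin and the screwdriver alone.

Things in the scene. Friction and masses are not known exactly. Their poses are not given: they have to be found in the camera images.
- bearing: Loose bright steel ball bearing, a ring lying flat, a dark cage with bright balls showing on its top: outside diameter 52 mm, bore 30 mm, 16 mm high, about 0.16 kg. Origin: on its axis, at the underside; z up along the axis.
- hub: Loose steel flange hub: dark square plate 64 x 64 x 10 mm with four dark bolt-hole marks, and standing on its middle a bright round boss, diameter 34 mm, from 10 to 40 mm high (boss up); about 0.30 kg. Origin: centre of the plate's underside; x and y along the plate's sides, z up.
- roller: Loose roller cartridge lying down: black rubber roller, diameter 24 mm and 86 mm long along x, its axis 13 mm above the underside, between two square aluminium end blocks 26 x 26 mm and 12 mm thick; 110 mm long overall, about 0.18 kg. Origin: centre of the underside; x along its length, z up. Its two ends are alike.
- manifold: Loose orange valve manifold block 64 (x) x 44 (y) x 32 (z) mm, two round brass ports on its top and one on each end; about 0.23 kg. Origin: centre of its underside; z up. Its two ends are alike.
- bearing_post: Fixed blue silicone pad 130 (x) x 84 (y) x 4 mm thick; holder of the bearing: in its middle an upright brass post, diameter 14 mm, rising 28 mm above the pad's top (32 mm above the bench) with a tapered tip, ringed by a dark round silhouette, diameter 52 mm, edged in white. Origin: centre of the pad's underside on the bench, so its top is at z = 4 mm; z up.
- hub_pad: Fixed blue silicone pad 130 (x) x 84 (y) x 4 mm thick; in its middle a dark square silhouette 64 x 64 mm, edged in white, sides along the pad's x and y, with a white ring (diameter 37 mm) in it: the hub's place. Origin: centre of the pad's underside on the bench, so its top is at z = 4 mm; z up.
- roller_pad: Fixed blue silicone pad 130 (x) x 84 (y) x 4 mm thick; in its middle a long narrow dark silhouette 110 (along x) x 26 mm, edged in white: the roller's place. Origin: centre of the pad's underside on the bench, so its top is at z = 4 mm; z up.
- manifold_pad: Fixed blue silicone pad 130 (x) x 84 (y) x 4 mm thick; in its middle a dark rectangular silhouette 64 (along x) x 44 mm, edged in white, with two white dots where the block's ports are: the manifold's place. Origin: centre of the pad's underside on the bench, so its top is at z = 4 mm; z up.
- bin: Bystander: loose red open plastic bin 110 (x) x 80 (y) x 50 (z) mm holding small steel screws, 0.5 kg, off to the robot's right. Origin: centre of its underside. To be left alone.
- screwdriver: Bystander: loose screwdriver, 190 mm long, its red handle 26 mm thick, lying on the bench beyond the pads; x along its length, blade to +x. Origin: under the middle of its length, on the bench. To be left alone.
Things that resemble listed ones, but are neither listed nor needed, are in the scene too. Of the things shaped like the roller, the black one is meant.

How it is judged:
At the end, for the whole second after the job is handed in: Hub, roller and manifold on their own pads, the bearing over its post: each within 12 mm of the middle, flat on the pad (underside 1 to 8 mm above the bench, tilt under 0.1 rad), squared within 0.22 rad (half turns, and quarter turns of the hub, count alike), under 0.02 m/s (horizontal distance between bearing and bearing_post below 0.012 m and z of bearing in the frame of bearing_post between 0.001 and 0.008 m and angle between each of bearing, hub, roller, manifold's own z axis and vertical below 0.1 rad and linear speed of each of bearing, hub, roller, manifold below 0.02 m/s and horizontal distance between hub and hub_pad below 0.012 m and z of hub in the frame of hub_pad between 0.001 and 0.008 m and (angle between the x axis of hub and the x axis of hub_pad, either way round below 0.22 rad or angle between the x axis of hub and the y axis of hub_pad, either way round below 0.22 rad) and horizontal distance between roller and roller_pad below 0.012 m and z of roller in the frame of roller_pad between 0.001 and 0.008 m and angle between the x axis of roller and the x axis of roller_pad, either way round below 0.22 rad and horizontal distance between manifold and manifold_pad below 0.012 m and z of manifold in the frame of manifold_pad between 0.001 and 0.008 m and angle between the x axis of manifold and the x axis of manifold_pad, either way round below 0.22 rad); the robot touches nothing.
It fails at once if a part is dropped or thrown: it moves faster than 0.7 m/s (a fall of about 25 mm) while no finger touches it ((linear speed of bearing above 0.7 m/s and contact force between the fingers and bearing below 0.1 N) or (linear speed of hub above 0.7 m/s and contact force between the fingers and hub below 0.1 N) or (linear speed of roller above 0.7 m/s and contact force between the fingers and roller below 0.1 N) or (linear speed of manifold above 0.7 m/s and contact force between the fingers and manifold below 0.1 N)).
It fails at once if the bin is displaced by more than 30 mm (distance of bin from where it was at the start of the episode above 0.03 m).
It fails at once if the screwdriver is displaced by more than 30 mm (distance of screwdriver from where it was at the start of the episode above 0.03 m).
It also fails if it takes over 96 s, if anything falls off the work surface, if the arm or the gripper's body presses on something with over 40 N, if the wrist force passes 120 N, or if a joint passes its speed limit or range.

## Robot

A 6-joint arm with a two-finger parallel gripper is mounted at the origin on the work surface. World frame = base frame: x ahead of the robot, y to its left, z up, the work surface at z = 0. Lengths are in m, angles in rad, forces in N, time in s.
With the tool pointing down it reaches from about 0.35 to 0.975 m from the base axis. Payload 7.1 kg.
Tool frame: the origin (TCP) lies midway between the tips of the shut fingers; the grasp point (between the pads) lies 19 mm behind it; z points along the fingers, y is the line along which they close (so a half turn about z gives the same grasp; the last joint's range is limited). The gripper opens to 88 mm and grips with 3 to 60 N. Pads are 20 mm wide; open, the fingers measure 115 mm over their backs; the gripper's body (75 mm by 178 mm) begins 61 mm behind the grasp point.
Start: joints at [-1.26, 0.423, 1.63, -0, 1.089, -0.019], TCP at [0.202, -0.591, 0.223] pointing down, gripper open.
Joint ranges: [-3, 3], [-0.9, 2.11], [0.09, 2.58], [-1.31, 4.45], [0.11, 2.69], [-2.54, 2.54]. Speed limits (rad/s): [2.39, 2.39, 3.01, 3.14, 3.14, 3.14].

## Interface

Orientations are given as a unit quaternion [w, x, y, z].
In Python, from station import move_pose, movel, movej, command_gripper, wait, inverse_kinematics, read_camera, camera_info, MotionError, job_done, get_time, get_joint_pos, get_qvel, get_effort, get_tcp_pos, get_ee_rot, get_ft_force, get_ft_torque, get_grip_width, get_finger_force gives the robot as it stands. Calls block until the motion is done:
- move_pose(position, orientation): joint-space move of the TCP to a pose.
- movel(position, frame=None, v=0.15, until_force=None): straight line of the TCP; frame=None keeps the orientation; v is the mean speed in m/s. With until_force (N) it stops when the force on the tool has changed by that much, and returns True; else False.
- movej(angles): joint-space move.
- command_gripper(opening): opening from 0.0 (shut) to 1.0 (fully open); the grip force is fixed at half the most; returns when the fingers have stopped.
- wait(seconds).
- inverse_kinematics(position, orientation): joint angles nearest the present ones, or None.
- read_camera(name): name is "side" or "top" or "wrist"; returns the picture (480x640x3 uint8, red, green, blue); there is no depth.
- camera_info(name): a dict with "intrinsics" (3x3 intrinsics, pixels), "T" (4x4, takes a point from camera to world coordinates); the wrist camera has in their place "tool_from_camera" (4x4, takes a point from camera to tool coordinates, whose origin is the TCP and whose axes are the flange's). Camera axes: x right, y up, looking along -z (the intrinsics and any distortion apply to the point x, -y, -z); pixel columns grow to the right and rows downward; lengths in m; the calibration is good to about 2 mm. A picture is of the moment at which its call begins: read the wrist's pose just before it. camera_info takes no time and is no camera call.
A pose or a line that the arm cannot do raises MotionError and nothing moves.
- job_done(): hands the job in; it is judged then, once.
Readings, each from a call of its own:
- get_time(): time.
- get_joint_pos(): joint angles.
- get_qvel(): joint speeds.
- get_effort(): joint torques, N m.
- get_tcp_pos(): TCP position.
- get_ee_rot(): TCP orientation.
- get_ft_force(): force on the tool from outside, world axes, zero at the start.
- get_ft_torque(): the same for the moment, N m.
- get_grip_width(): opening from 0.0 (shut) to 1.0 (fully open).
- get_finger_force(): force on a finger pad.
Only numpy, scipy, OpenCV 4.12 (cv2) and the standard library are available. Lean on these libraries where they do the work, as an engineer would, in place of code of your own. Each camera call takes 0.05 s, during which the arm holds its last target. There are 200 camera calls.

## Working session

There is one attempt and no reset: what is moved stays moved. The work goes in short steps, each a Python script; the robot and the scene stay as the last script left them, time stands still between calls to the robot, and variables do not carry over. Pictures are saved under pics/ and viewed, at most 14 in all, crops included, and the job is handed in when it is done.

```bash
ls; mkdir -p pics
python3 - <<'E'
from station import *
import cv2,numpy as np
np.set_printoptions(precision=4,suppress=True)
for n in ("top","side"):
    im=read_camera(n); cv2.imwrite(f"pics/{n}0.png",im[...,::-1]); i=camera_info(n); print(n,i)
print(camera_info("wrist"),get_ee_rot(),get_tcp_pos(),get_time())
E
```

```text
pics
top {'intrinsics': array([[548.6542,   0.    , 318.1002],
       [  0.    , 548.6542, 230.6536],
       [  0.    ,   0.    ,   1.    ]]), 'T': array([[ 0.016 ,  0.9947, -0.1012,  0.426 ],
       [-0.9998,  0.0145, -0.0157, -0.0559],
       [-0.0141,  0.1014,  0.9947,  1.4125],
       [ 0.    ,  0.    ,  0.    ,  1.    ]])}
side {'intrinsics': array([[487.3798,   0.    , 325.0952],
       [  0.    , 487.3798, 238.6847],
       [  0.    ,   0.    ,   1.    ]]), 'T': array([[-0.7944,  0.3234, -0.5141, -0.0529],
       [-0.6073, -0.4359,  0.6642,  0.7421],
       [-0.0093,  0.8398,  0.5427,  0.6737],
       [ 0.    ,  0.    ,  0.    ,  1.    ]])}
{'intrinsics': array([[383.0272,   0.    , 319.7005],
       [  0.    , 383.0272, 244.2903],
       [  0.    ,   0.    ,   1.    ]]), 'tool_from_camera': array([[-0.0006,  0.9652,  0.2616,  0.0715],
       [ 1.    ,  0.0006,  0.0001, -0.0015],
       [-0.0001,  0.2616, -0.9652, -0.1629],
       [ 0.    ,  0.    ,  0.    ,  1.    ]])} [-0.0007  0.9864  0.1641 -0.0001] [ 0.2023 -0.5908  0.222 ] 0.1
```

View pics/top0.png

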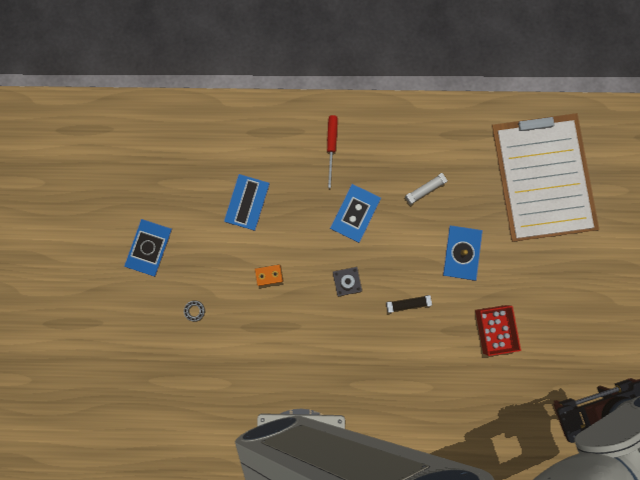

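View pics/side0.png

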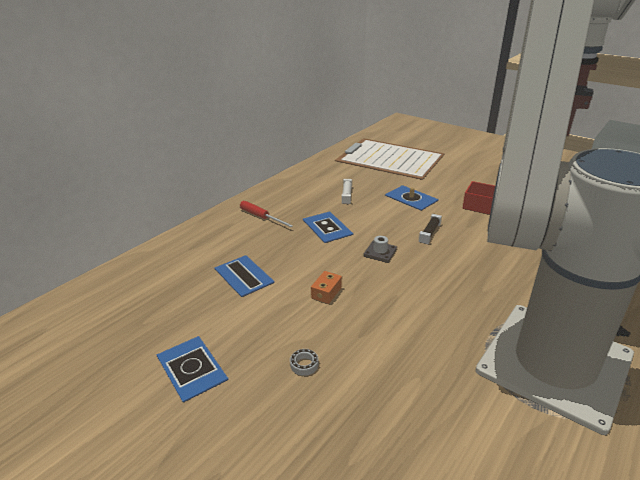

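The top view shows these candidates (column, row):
- **Pads:** hub_pad (148,248), roller_pad (247,202), manifold_pad (355,213), bearing_post (463,253).
- **Parts:** bearing (195,311), manifold (269,275), hub (347,281).
- **Roller-shaped things:** one black at (409,304) and one white at (427,189). The black one is the one described, so I choose that.
- **Bystanders:** bin (497,330), screwdriver (332,150).

Next I get rough positions from the top view and take wrist views.

```bash
cat > h.py <<'E'
from station import *
import cv2, numpy as np
from scipy.spatial.transform import Rotation as R
np.set_printoptions(precision=4,suppress=True)
def tool_T():
    q=get_ee_rot(); T=np.eye(4); T[:3,:3]=R.from_quat(np.r_[q[1:],q[0]]).as_matrix(); T[:3,3]=get_tcp_pos(); return T
def snap(n,save=None):
    i=camera_info(n); T=tool_T()@i["tool_from_camera"] if n=="wrist" else i["T"]
    im=read_camera(n)
    if save:
        cv2.imwrite(f"pics/{save}.png",im[...,::-1]); np.savez(f"pics/{save}.npz",T=T,K=i["intrinsics"])
    return im,i["intrinsics"],T
def load(s):
    d=np.load(f"pics/{s}.npz"); return cv2.imread(f"pics/{s}.png")[...,::-1],d["K"],d["T"]
def ray(uv,K,T):
    d=np.linalg.inv(K)@np.r_[uv,1]; d=T[:3,:3]@(d*[1,-1,-1]); return T[:3,3],d/np.linalg.norm(d)
def onplane(uv,K,T,z):
    o,d=ray(uv,K,T); return o+d*(z-o[2])/d[2]
def tri(views):  # [(uv,K,T)] -> point, residual
    A=0;b=0;rs=[ray(*v) for v in views]
    for o,d in rs:
        P=np.eye(3)-np.outer(d,d); A=A+P; b=b+P@o
    p=np.linalg.solve(A,b); return p,max(np.linalg.norm((np.eye(3)-np.outer(d,d))@(p-o)) for o,d in rs)
def proj(p,K,T):
    c=np.linalg.inv(T)@np.r_[p,1]; u=K@(c[:3]*[1,-1,-1]); return u[:2]/u[2]
def down(yaw):  # tool z down; tool y (closing line) along world angle yaw
    c,s=np.cos(yaw),np.sin(yaw); M=np.array([[s,c,0],[-c,s,0],[0,0,-1.]]);  # columns x,y,z
    M=np.column_stack([np.cross([c,s,0],[0,0,-1]),[c,s,0],[0,0,-1]]); q=R.from_matrix(M).as_quat(); return np.r_[q[3],q[:3]]
E
python3 - <<'E'
from h import *
im=cv2.imread("pics/top0.png"); i=camera_info("top");K,T=i["intrinsics"],i["T"]
for n,uv in dict(hubpad=(148,248),rpad=(247,202),mpad=(355,213),post=(463,253),bearing=(195,311),man=(269,275),hub=(347,281),roller=(409,304)).items(): print(n,onplane(uv,K,T,.01))
M=R.from_quat(np.roll(get_ee_rot(),-1)).as_matrix(); print(M)
for p,y in [((.5,.15,.35),np.pi/2),((.5,.15,.35),-np.pi/2),((.5,-.1,.35),np.pi/2),((.5,-.1,.35),-np.pi/2)]:
    print(p,y,inverse_kinematics(list(p),list(down(y))))
E
```

```text
hubpad [0.5175 0.4031 0.01  ]
rpad [0.6406 0.1514 0.01  ]
mpad [ 0.6158 -0.1282  0.01  ]
post [ 0.5168 -0.4042  0.01  ]
bearing [0.359  0.2755 0.01  ]
man [0.4531 0.0896 0.01  ]
hub [ 0.441  -0.1094  0.01  ]
roller [ 0.3856 -0.2667  0.01  ]
[[ 0.9461  0.3238 -0.0004]
 [ 0.3238 -0.9461  0.0013]
 [ 0.     -0.0014 -1.    ]]
(0.5, 0.15, 0.35) 1.5707963267948966 [ 0.2687  0.1393  1.7158 -0.      1.2865 -1.3021]
(0.5, 0.15, 0.35) -1.5707963267948966 [ 0.2687  0.1393  1.7158 -0.      1.2865  1.8395]
(0.5, -0.1, 0.35) 1.5707963267948966 [-0.2207  0.1189  1.7396 -0.      1.2831 -1.7915]
(0.5, -0.1, 0.35) -1.5707963267948966 [-0.2207  0.1189  1.7396 -0.      1.2831  1.3501]
```

Run:
```python
from h import *
for k,y in enumerate((-.25,0.,.25)):
    move_pose([.53,y,.33],list(down(-np.pi/2))); wait(.1); snap("wrist",f"w{k}"); print(get_time())
```

```text
2.0167
3.15
4.2833
```

View pics/w0.png

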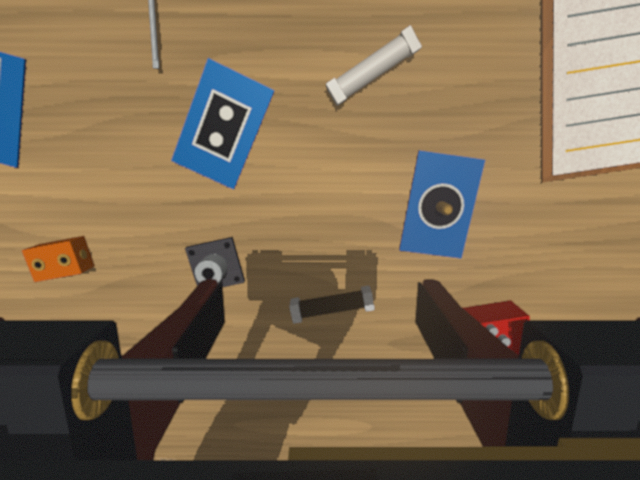

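View pics/w2.png

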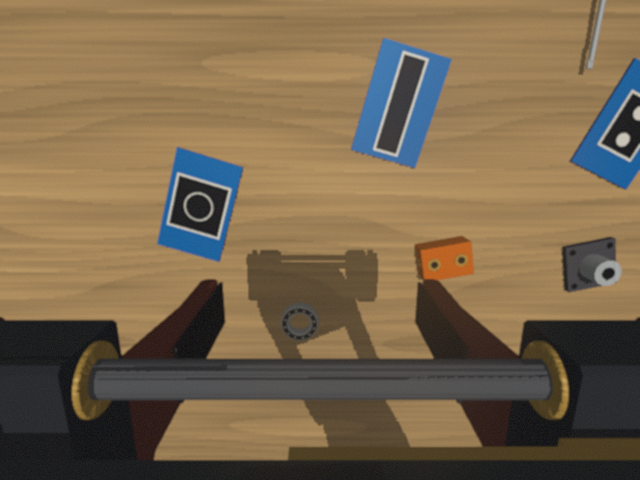

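w0 shows the manifold pad (222,124), post pad (442,204), black roller (333,304), white decoy (375,66) and hub (215,262). w2 shows the hub pad (198,206), roller pad (401,103), bearing (300,322) and manifold (445,259). The gripper hides the lower rows, so I take further views from nearer the base, with the parts ahead of the camera.

Run:
```python
from h import *
for k,y in enumerate((.34,.21,.03,-.16,-.33)):
    move_pose([.36,y,.3],list(down(-np.pi/2))); wait(.1); snap("wrist",f"v{k}")
print(get_time())
rough=dict(bearing=(.359,.2755,.012),man=(.4531,.0896,.02),hub=(.441,-.1094,.02),roller=(.3856,-.2667,.015))
tiles=[]
for n,p in rough.items():
    c=[]
    for k in range(5):
        im,K,T=load(f"v{k}"); u,v=proj(p,K,T).astype(int)
        if 60<u<580 and 60<v<300: c.append((abs(u-320),k,cv2.resize(im[v-60:v+60,u-60:u+60],(240,240),interpolation=cv2.INTER_NEAREST),(u,v)))
    c=sorted(c,key=lambda t:t[0])[:2]; print(n,[(t[1],t[3]) for t in c]); tiles.append(np.vstack([t[2] for t in c]+[np.zeros((240,240,3),np.uint8)]*(2-len(c))))
t=np.hstack(tiles); cv2.imwrite("pics/tiles.png",cv2.resize(t,(800,400))[...,::-1])
```

```text
8.6667
bearing [(1, (np.int64(266), np.int64(204))), (0, (np.int64(375), np.int64(204)))]
man [(2, (np.int64(268), np.int64(120))), (1, (np.int64(430), np.int64(120)))]
hub [(3, (np.int64(276), np.int64(131))), (2, (np.int64(447), np.int64(131)))]
roller [(4, (np.int64(268), np.int64(181))), (3, (np.int64(414), np.int64(181)))]
```

View pics/tiles.png

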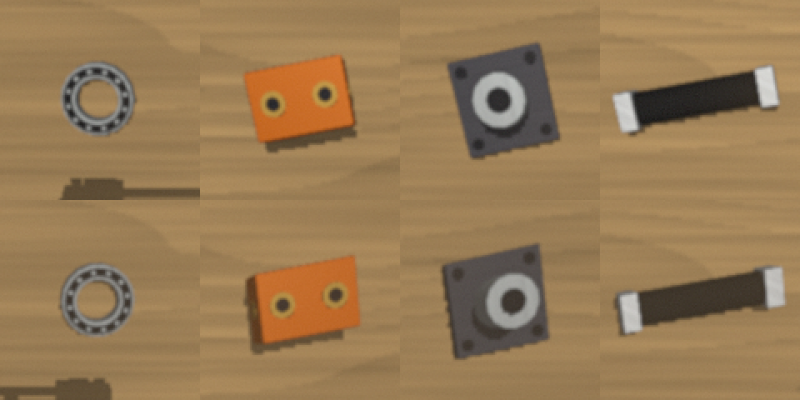

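The crops show the bearing (ring lying flat), the orange manifold with its two ports, the hub boss up, and the black roller with light ends. All are as described. Now I measure them.

```bash
cat > m.py <<'E'
from h import *
def quad(m):
    c=max(cv2.findContours(m,cv2.RETR_EXTERNAL,cv2.CHAIN_APPROX_NONE)[0],key=cv2.contourArea); h=cv2.convexHull(c)
    for e in np.linspace(.02,.12,21):
        a=cv2.approxPolyDP(h,e*cv2.arcLength(h,True)/2,True)
        if len(a)==4: return a[:,0].astype(float),h
    return None,h
def cross(q):
    h=[np.r_[p,1] for p in q]; x=np.cross(np.cross(h[0],h[2]),np.cross(h[1],h[3])); return x[:2]/x[2]
def crop(v,p,r):
    im,K,T=v; u=proj(p,K,T).astype(int)
    if not(r<u[0]<640-r and r*.7<u[1]<290): return None
    x,y=u[0]-r,max(u[1]-r,0); im=im[y:y+2*r,x:x+2*r]; return cv2.cvtColor(im,cv2.COLOR_RGB2HSV).astype(int),np.array([x,y]),K,T
def blobs(m,amin):
    n,l,s,c=cv2.connectedComponentsWithStats(m.astype(np.uint8)); return sorted([(s[i,4],c[i],(l==i).astype(np.uint8)) for i in range(1,n) if s[i,4]>=amin],key=lambda b:-b[0])
def ell(m):
    c=max(cv2.findContours(m,cv2.RETR_EXTERNAL,cv2.CHAIN_APPROX_NONE)[0],key=cv2.contourArea); return cv2.fitEllipse(cv2.convexHull(c))
E
cat > meas.py <<'E'
from m import *
V={n:load(n) for n in ("w0","w1","w2","v0","v1","v2","v3","v4")}
pads=dict(hub_pad=(.5175,.4031,.004),roller_pad=(.6406,.1514,.004),manifold_pad=(.6158,-.1282,.004),bearing_post=(.5168,-.4042,.004))
for n,p in pads.items():
    o=[]
    for k,v in V.items():
        im,K,T=v; hsv=cv2.cvtColor(im,cv2.COLOR_RGB2HSV)
        m=cv2.inRange(hsv,(98,120,50),(125,255,255)); u=proj(p,K,T)
        for a,c,b in blobs(m>0,1500):
            cn=cv2.findNonZero(b); x,y,w,h=cv2.boundingRect(cn)
            if x>1 and y>1 and x+w<639 and y+h<310 and np.hypot(*(c-u))<25:
                q,_=quad(b)
                if q is not None: o.append((k,q,K,T))
    z=.004; ps=[];zs=None
    if len(o)>1: t,r=tri([(cross(q),K,T) for _,q,K,T in o]); print(n,"tri",t,"res",r)
    for k,q,K,T in o:
        c=onplane(cross(q),K,T,z); w=np.array([onplane(a,K,T,z) for a in q]); e=[w[(i+1)%4]-w[i] for i in range(4)]
        l=[np.linalg.norm(a[:2]) for a in e]; i=int(np.argmax(l)); print("  ",k,c[:2],"sides",np.array(l),"yaw",[round(np.arctan2(e[j][1],e[j][0])%np.pi,3) for j in (i,(i+2)%4)])
parts=dict(bearing=(.359,.2755,.012),man=(.4531,.0896,.02),hub=(.441,-.1094,.02),roller=(.3856,-.2667,.015))
for n,p in parts.items():
    P=[[],[]]; ks=[]
    for k,v in V.items():
        c=crop(v,p,60)
        if c is None or k[0]=="w": continue
        h,off,K,T=c; H,S,Vv=h[...,0],h[...,1],h[...,2]
        if n=="bearing":
            b=blobs(S<70,300)
            if not b: continue
            e=ell(b[0][2]); f=[e[0]]; info=e[1]
        elif n=="man":
            o=blobs((H<16)&(S>170)&(Vv>90),300)[0][2]; hull=cv2.convexHull(cv2.findNonZero(o)); z=np.zeros_like(o); cv2.fillConvexPoly(z,hull,1); z=cv2.erode(z,np.ones((9,9)))
            b=blobs((z>0)&(Vv<100),8)[:2]; f=sorted([b[0][1],b[1][1]],key=lambda c:c[0]) if len(b)>1 else []; info=[t[0] for t in b]
        elif n=="hub":
            b=blobs((Vv>130)&(S<50),100); e=ell(b[0][2]); f=[e[0]]; info=e[1]
            pl=blobs((Vv<115)&(S<75)|(b[0][2]>0),400)[0][2]; q,_=quad(pl)
            if q is not None:
                w=np.array([onplane(a+off,K,T,.010) for a in q]); e=[w[(i+1)%4]-w[i] for i in range(4)]; info=(info,[round(np.linalg.norm(a),4) for a in e],[round(np.arctan2(a[1],a[0])%(np.pi/2),3) for a in e],w.mean(0)[:2])
        else:
            b=blobs((Vv>125)&(S<60),40)[:2]; f=sorted([b[0][1],b[1][1]],key=lambda c:c[0]) if len(b)>1 else []; info=[t[0] for t in b]
        print("  ",n,k,info)
        for i,c in enumerate(f): P[i].append((np.array(c)+off,K,T))
    for f in P:
        if len(f)>1: print(n,*tri(f),len(f))
E
python3 meas.py
```

```text
w2 [0.5203 0.4061] sides [0.0813 0.1277 0.0811 0.1272] yaw [np.float64(2.843), np.float64(2.844)]
roller_pad tri [0.6428 0.1534 0.0038] res 0.0003136788744300732
   w1 [0.6425 0.1534] sides [0.0826 0.1265 0.0819 0.1266] yaw [np.float64(2.869), np.float64(2.864)]
   w2 [0.6431 0.1535] sides [0.0798 0.1272 0.0812 0.1268] yaw [np.float64(2.876), np.float64(2.866)]
manifold_pad tri [ 0.6182 -0.129   0.0037] res 0.00044264335945162824
   w0 [ 0.6186 -0.1291] sides [0.0811 0.1268 0.0817 0.1261] yaw [np.float64(2.706), np.float64(2.701)]
   w1 [ 0.6177 -0.1289] sides [0.0814 0.126  0.0809 0.1262] yaw [np.float64(2.704), np.float64(2.7)]
   w0 [ 0.5195 -0.4042] sides [0.0811 0.1262 0.0813 0.1249] yaw [np.float64(3.007), np.float64(3.005)]
   bearing v0 (43.720882415771484, 44.571556091308594)
   bearing v1 (43.93711471557617, 44.78192901611328)
   bearing v2 (43.91109848022461, 49.55902862548828)
bearing [0.3607 0.2782 0.0108] 0.0003248482121804088 3
   man v0 [np.int32(80), np.int32(41)]
   man v1 [np.int32(37), np.int32(37)]
   man v2 [np.int32(39), np.int32(38)]
   man v3 [np.int32(47), n
[... 422 characters left out ...]
np.float64(0.0616), np.float64(0.0615), np.float64(0.0608)], [np.float64(0.212), np.float64(0.204), np.float64(0.198), np.float64(0.21)], array([ 0.4413, -0.1095]))
   hub v4 ((29.971965789794922, 33.7307014465332), [np.float64(0.062), np.float64(0.0628), np.float64(0.0619), np.float64(0.0631)], [np.float64(0.222), np.float64(0.2), np.float64(0.227), np.float64(0.202)], array([ 0.441 , -0.1109]))
hub [ 0.4414 -0.1097  0.0403] 8.235052730036033e-05 3
   roller v2 [np.int32(268), np.int32(253)]
   roller v3 [np.int32(267), np.int32(265)]
   roller v4 [np.int32(281), np.int32(268)]
roller [ 0.379  -0.2166  0.0262] 0.00011213390021641632 3
roller [ 0.3964 -0.3132  0.0261] 7.690878378312922e-05 3
```

Heights agree with the text: pads 3.7–3.8 mm, boss top 40.3, roller end tops 26, ports 33.9. Sizes agree too: roller end spacing 98 mm, pad edges about 127 x 81. The exception is manifold view v0, which picked up the end port, so I drop it. Manifold first.

```bash
cat > pp.py <<'E'
from m import *
def nyaw(p,yaw,per=np.pi):
    q1=np.arctan2(p[1],p[0]); d=(q1-yaw+per/2)%per-per/2; return q1-d   # least turn of the last joint
def pick(p,yaw,z,width,per=np.pi,hov=.14):
    q=list(down(nyaw(p,yaw,per))); command_gripper(1.0); move_pose([*p,hov],q)
    hit=movel([*p,z],v=.12,until_force=12); zz=get_tcp_pos()[2]; command_gripper(0.0)
    w=get_grip_width()*88; print("pick hit",hit,"z",zz,"width",w,"want",width,"F",get_finger_force())
    if abs(w-width)>4: raise SystemExit("bad grasp")
    movel([*p,hov],v=.12); print("lift width",get_grip_width()*88,"F",get_ft_force(),"t",get_time()); return zz
def place(p,yaw,z,per=np.pi,hov=.14):
    q=list(down(nyaw(p,yaw,per))); move_pose([*p,hov],q); movel([*p,z+.02],v=.12); hit=movel([*p,z-.001],v=.03,until_force=6)
    print("place hit",hit,get_tcp_pos(),"width",get_grip_width()*88); command_gripper(1.0); movel([*p,hov],v=.15); print("t",get_time())
E
python3 - <<'E'
from pp import *
P=[[],[]]
for k in ("v1","v2","v3"):
    h,off,K,T=crop(load(k),(.4531,.0896,.02),60); H,S,Vv=h[...,0],h[...,1],h[...,2]
    o=blobs((H<16)&(S>170)&(Vv>90),300)[0][2]; z=np.zeros_like(o); cv2.fillConvexPoly(z,cv2.convexHull(cv2.findNonZero(o)),1); z=cv2.erode(z,np.ones((9,9)))
    for i,c in enumerate(sorted([b[1] for b in blobs((z>0)&(Vv<100),8)[:2]],key=lambda c:c[0])): P[i].append((c+off,K,T))
(a,ra),(b,rb)=tri(P[0]),tri(P[1]); c=(a+b)/2; yaw=np.arctan2(*(a-b)[1::-1]); print(a,b,ra,rb,c,yaw,np.linalg.norm(a-b))
assert max(ra,rb)<.002 and abs(c[2]-.032)<.004
z=pick(c[:2],yaw+np.pi/2,.006,44)
place((.6182,-.129),2.703+np.pi/2,z+.004)
E
```

```text
[0.4504 0.106  0.0338] [0.4566 0.0724 0.0338] 0.00013300482121764176 0.00014825867009539824 [0.4535 0.0892 0.0338] 1.7537698144631333 0.034144443001409924
pick hit False z 0.006498316544595102 width 44.02239398199409 want 44 F 29.999970495700836
lift width 44.135235543585274 F [-0.1361 -0.4891 -2.3266] t 13.8417
place hit True [ 0.6177 -0.1289  0.01  ] width 43.761181914007516
t 18.6333
```

```bash
cat >> pp.py <<'E'
def padlook(p,names,poses):
    o=[]
    for n,(x,y,z) in zip(names,poses):
        move_pose([x,y,z],list(down(-np.pi/2))); wait(.1); snap("wrist",n); 
    for n in names:
        im,K,T=load(n); u=proj([*p,.004],K,T)
        for a,c,b in blobs(cv2.inRange(cv2.cvtColor(im,cv2.COLOR_RGB2HSV),(98,120,50),(125,255,255))>0,1500):
            x,y,w,h=cv2.boundingRect(cv2.findNonZero(b))
            if x>1 and y>1 and x+w<639 and np.hypot(*(c-u))<25:
                q,_=quad(b); o.append((cross(q),K,T)); w=np.array([onplane(s,K,T,.004) for s in q]); e=np.roll(w,-1,0)-w; j=np.argmax(np.linalg.norm(e,axis=1)); print(n,onplane(cross(q),K,T,.004),"yaw",np.arctan2(e[j,1],e[j,0])%np.pi)
    t,r=tri(o); print("pad tri",t,r,len(o)); assert len(o)>1 and abs(t[2]-.004)<.004 and r<.003; return t[:2]
E
python3 - <<'E'
from pp import *
z=pick((.4414,-.1097),.213,.016,34,np.pi/2)
c=padlook((.5203,.4061),["hp0","hp1"],[(.46,.22,.3),(.46,.42,.3)])
place(c,2.843,z+.004,np.pi/2)
E
```

```text
pick hit False z 0.01643522824223342 width 33.67382307512637 want 34 F 30.000023245811462
lift width 33.626094838914895 F [-0.6377 -0.5325 -2.75  ] t 22.9417
hp0 [0.5199 0.4059 0.004 ] yaw 2.842879267595478
hp1 [0.5204 0.406  0.004 ] yaw 2.841280783143905
pad tri [0.5202 0.406  0.0038] 0.00025534573633645777 2
place hit True [0.5198 0.4057 0.0198] width 33.11647495379379
t 32.2
```

Run:
```python
from pp import *
p=(.3607,.2782)
z=pick(p,np.arctan2(p[1],p[0]),.004,52)
c=padlook((.5195,-.4042),["bp0","bp1"],[(.46,-.22,.3),(.46,-.42,.3)])
np.save("post.npy",c)
q=list(down(np.arctan2(c[1],c[0]))); move_pose([*c,.14],q); print(z,get_tcp_pos(),get_grip_width()*88,get_time())
snap("wrist","carry"); im,K,T=snap("side","carrys"); u=proj([*c,.08],K,T).astype(int); print(u)
cv2.imwrite("pics/carry_side.png",cv2.resize(im[u[1]-60:u[1]+60,u[0]-80:u[0]+80],(640,480))[...,::-1])
```

```text
pick hit False z 0.004465844199171683 width 51.601568536577105 want 52 F 30.000715157948434
lift width 51.69745395599293 F [-0.6078  0.4521 -1.2818] t 36.4833
bp0 [ 0.5188 -0.4053  0.004 ] yaw 3.0111637905912447
bp1 [ 0.5199 -0.4047  0.004 ] yaw 3.002223561954755
pad tri [ 0.5194 -0.4047  0.0053] 0.0005134594142772685 2
0.004465844199171683 [ 0.52   -0.4045  0.1409] 51.55981295194028 40.3333
[412 172]
```

View pics/carry_side.png

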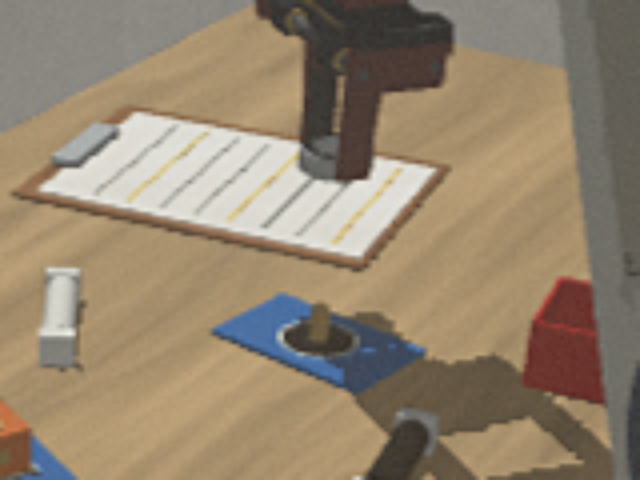

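View pics/carry.png

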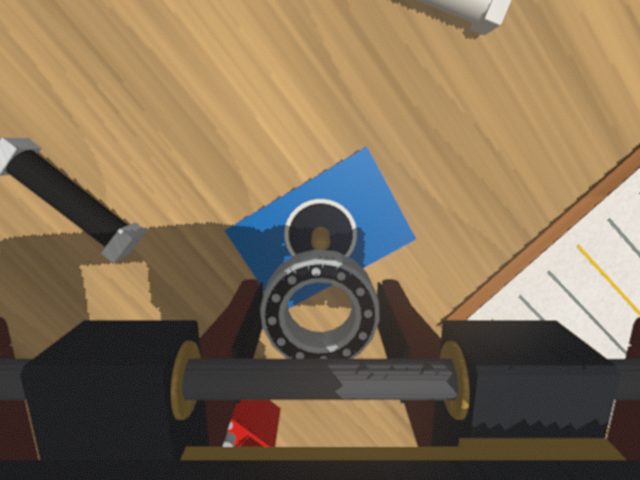

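The bearing hangs level in the fingers, centre about (320,305) in the wrist view. The post and its ring are at (320,235), clear ahead. I check the held centre, then lower with a force guard.

Run:
```python
from pp import *
c=np.load("post.npy"); im,K,T=load("carry")
b=onplane((320,305),K,T,.1525); print("held centre",b,"want",c)
assert np.hypot(*(b[:2]-c))<.006
hit=movel([*c,.030],v=.08,until_force=6); print("guard",hit,get_tcp_pos())
if hit: raise SystemExit("post touched")
z=.0085
hit=movel([*c,z-.001],v=.03,until_force=6); print("place",hit,get_tcp_pos()); 
if get_tcp_pos()[2]>.012: raise SystemExit("too high")
command_gripper(1.0); movel([*c,.14],v=.15); print(get_time())
p=(.3877,-.2649); yaw=np.arctan2(-.0966,.0174)
z=pick(p,yaw+np.pi/2,.004,24)
place((.6428,.1534),2.868+np.pi/2,z+.004)
for n in ("top","side"): snap(n,n+"1")
for k,y in enumerate((-.3,0.,.3)):
    move_pose([.4,y,.3],list(down(-np.pi/2))); wait(.1); snap("wrist",f"e{k}")
print(get_time())
a=[cv2.resize(load(f"e{k}")[0][:310],(400,194)) for k in range(3)]
cv2.imwrite("pics/end.png",np.vstack([np.hstack(a[:2]),np.hstack([a[2],cv2.resize(load("top1")[0][150:350,100:512],(400,194))])])[...,::-1])
```

```text
held centre [ 0.5219 -0.4004  0.1525] want [ 0.5194 -0.4047]
guard False [ 0.5197 -0.405   0.0306]
place True [ 0.519  -0.4045  0.0081]
44.4167
pick hit False z 0.0044703210285183086 width 23.22575356635409 want 24 F 29.999976754188538
lift width 23.420030736263115 F [ 0.5916 -0.2625 -1.4537] t 49.0
place hit True [0.6423 0.1533 0.008 ] width 23.259240754888154
t 54.6333
59.425
```

View pics/end.png

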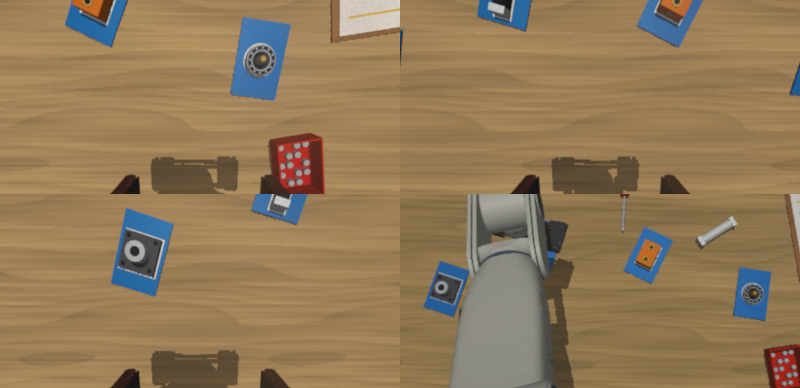

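The bearing sits over the post, and the hub and manifold are on their pads; the roller pad is only partly in view. One more wrist pair to measure all four parts.

Run:
```python
from pp import *
for k,y in enumerate((.2,.0,-.2)):
    move_pose([.52,y,.33],list(down(-np.pi/2))); wait(.1); snap("wrist",f"f{k}")
print(get_time())
V=[load(f"{a}{k}") for a in "ef" for k in range(3)]
def go(n,p,f):
    P=[]
    for v in V:
        c=crop(v,p,55)
        if c is None: continue
        h,off,K,T=c; r=f(h[...,0],h[...,1],h[...,2])
        if r is not None: P.append([(np.array(x)+off,K,T) for x in sorted(r,key=lambda x:x[0])])
    pts=[tri(t) if len(t)>1 else (onplane(*t[0],p[2]),0) for t in zip(*P)]; m=np.mean([q[0] for q in pts],0)
    print(n,len(P),"centre",m,"d",m[:2]-p[:2],"res",[round(q[1],4) for q in pts],"yaw",np.arctan2(*(pts[0][0]-pts[1][0])[1::-1])%np.pi if len(pts)>1 else "")
go("hub",(.5202,.406,.044),lambda H,S,V:[ell(max([b for b in blobs((V>130)&(S<50),200) if .6<b[0]/np.prod(cv2.boundingRect(cv2.findNonZero(b[2]))[2:])<.9],key=lambda b:b[0])[2])[0]])
def two(H,S,V):
    b=[b for b in blobs((V>125)&(S<60),100)]; return [x[1] for x in b[:2]] if len(b)>1 else None
go("roller",(.6428,.1534,.03),two)
def man(H,S,Vv):
    o=blobs((H<16)&(S>170)&(Vv>90),300)[0][2]; z=np.zeros_like(o); cv2.fillConvexPoly(z,cv2.convexHull(cv2.findNonZero(o)),1); z=cv2.erode(z,np.ones((9,9)))
    b=blobs((z>0)&(Vv<100),8)[:2]; return [x[1] for x in b] if len(b)>1 else None
go("manifold",(.6182,-.129,.036),man)
im=[V[3][0][:310],V[5][0][:310]]
cv2.imwrite("pics/fin.png",cv2.resize(np.hstack(im),(800,194))[...,::-1])
im,K,T=V[3]; u=proj((.6428,.1534,.01),K,T).astype(int); a=im[max(u[1]-70,0):u[1]+70,u[0]-70:u[0]+70]
im,K,T=V[0]; u=proj((.5194,-.4047,.01),K,T).astype(int); b=im[max(u[1]-70,0):u[1]+70,u[0]-70:u[0]+70]
cv2.imwrite("pics/fin.png",np.hstack([cv2.resize(a,(400,400)),cv2.resize(b,(400,400))])[...,::-1])
```

```text
62.1917Traceback (most recent call last):
  File "<stdin>", line 15, in <module>
  File "<stdin>", line 11, in go
  File "<stdin>", line 15, in <lambda>
ValueError: max() iterable argument is empty
```

Run:
```python
from pp import *
V=[load(f"{a}{k}") for a in "ef" for k in range(3)]
def tile(i,p):
    im,K,T=V[i]; u=proj(p,K,T).astype(int); t=im[max(u[1]-60,0):u[1]+60,u[0]-60:u[0]+60].copy(); print(u)
    return cv2.resize(t,(300,300))
cv2.imwrite("pics/fin.png",np.vstack([np.hstack([tile(3,(.6428,.1534,.01)),tile(0,(.5194,-.4047,.01))]),np.hstack([tile(5,(.6182,-.129,.01)),tile(2,(.5202,.406,.01))])])[...,::-1])
def man(H,S,Vv):
    o=blobs((H<16)&(S>170)&(Vv>90),300)[0][2]; z=np.zeros_like(o); cv2.fillConvexPoly(z,cv2.convexHull(cv2.findNonZero(o)),1); z=cv2.erode(z,np.ones((9,9)))
    return [x[1] for x in blobs((z>0)&(Vv<100),8)[:2]]
P=[]
for i in (4,5):
    h,off,K,T=crop(V[i],(.6182,-.129,.036),55); P.append([(c+off,K,T) for c in sorted(man(*np.moveaxis(h,2,0)),key=lambda c:c[1])])
a,b=[tri(t) for t in zip(*P)]; print("man",(a[0]+b[0])/2,a[1],b[1],np.arctan2(*(a[0]-b[0])[1::-1])%np.pi)
```

```text
[361  93]
[416  95]
[263 117]
[223  95]
man [ 0.6186 -0.1282  0.0375] 1.3515624207422718e-05 9.809264207480353e-05 2.705962892519281
```

View pics/fin.png

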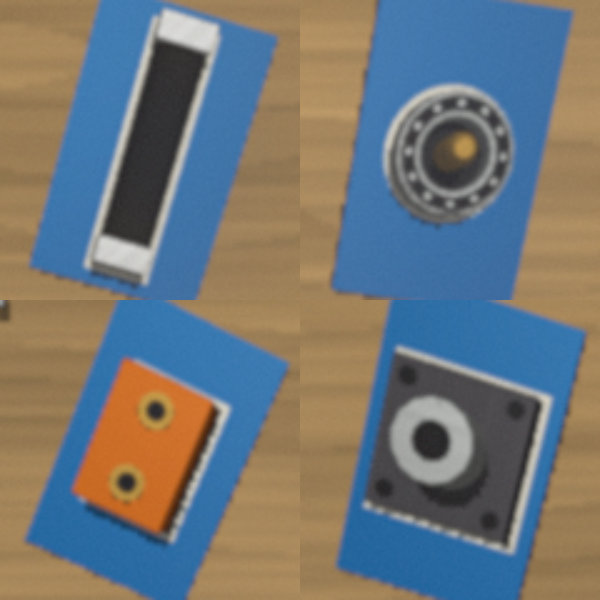

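All four parts sit squarely on their silhouettes: roller top left, bearing around its post top right, manifold bottom left (measured under 1 mm off centre), hub bottom right. The gripper is clear, so I hand the job in.

```bash
python3 -c "
from station import *
print(get_time(), get_tcp_pos()); print(job_done())"
```

```text
62.1917 [ 0.52033125 -0.19837017  0.33007737]
the job is handed in; nothing more can be done
None
```

The job is handed in at 62 s of the 96 s: the hub, roller and manifold are on their silhouettes and the bearing is down over its post; the manifold measured under 1 mm off centre, the other three I checked only by eye, and the judge's verdict was not shown.

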